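Straighten the hallway jars with the ruler

TASK

On the hallway shelf, take the wooden ruler by its raised grip and, with the ruler's long edge, push the four small glass jars together back against the grey stop bar, and carry on pushing row and bar until the bar comes up firmly against its hidden buffers. Be gentle, it is glass: only the ruler may touch the jars, they stay upright, and you stop pressing as soon as you feel the bar come up firm. Then draw the ruler back, leaving the jars in a straight row touching the bar, and lay the ruler back flat on its cork mat, lengthwise; leave the other things on the shelf alone.

Things in the scene. Friction and masses are not known exactly. Their poses are not given: they have to be found in the camera images.
- ruler_grip (a point): Grip point of the wooden ruler: a board 300 (x) x 80 (y) x 10 mm with black ticks along both long edges and a raised grip rib along its middle, 120 long x 20 wide, top 52 mm above the underside. The point is mid-rib, 36 mm above the underside. Symmetric: either long edge (40 mm from mid-rib) may push. 0.15 to 0.3 kg. Starts flat on the cork mat.
- jar1_c (a point): Centre of one of four alike small glass jars of clothes pegs with steel lids: 54 mm diameter, 60 mm tall, loose, upright; the point is on its axis, 30 mm above its underside. 0.1 to 0.2 kg, dragging with about 0.5 to 2 N. The jars stand at different distances in front of the stop bar, 60 to 100 mm apart along it.
- jar2_c (a point): Centre of one of four alike small glass jars of clothes pegs with steel lids: 54 mm diameter, 60 mm tall, loose, upright; the point is on its axis, 30 mm above its underside. 0.1 to 0.2 kg, dragging with about 0.5 to 2 N. The jars stand at different distances in front of the stop bar, 60 to 100 mm apart along it.
- jar3_c (a point): Centre of one of four alike small glass jars of clothes pegs with steel lids: 54 mm diameter, 60 mm tall, loose, upright; the point is on its axis, 30 mm above its underside. 0.1 to 0.2 kg, dragging with about 0.5 to 2 N. The jars stand at different distances in front of the stop bar, 60 to 100 mm apart along it.
- jar4_c (a point): Centre of one of four alike small glass jars of clothes pegs with steel lids: 54 mm diameter, 60 mm tall, loose, upright; the point is on its axis, 30 mm above its underside. 0.1 to 0.2 kg, dragging with about 0.5 to 2 N. The jars stand at different distances in front of the stop bar, 60 to 100 mm apart along it.
- stop_bar: Grey metal stop bar (hood) 380 (y) x 80 (x) x 46 mm tall. Origin: foot of its front face, mid-length; x points away from the jars. Slides only along x, drag 2.5 N, stays where left. After 15 to 65 mm more (hidden, varies) it meets firm buffers: there it must bear over 5 N for 0.2 s, never over 15 N (its share, beyond the jars' drag). Springs back under 4 mm when eased.
- mat: Cork mat fixed to the shelf, 340 (x) x 130 (y) x 3 mm; origin at the centre of its underside, at shelf level (z = 0). The ruler lies on it with its length along the mat's x.
- spray: Bystander: empty aluminium spray bottle, 60 mm diameter, 172 mm tall, loose; origin at the centre of its underside.
- scoop_holder: Bystander: white plastic holder 90 x 80 x 70 mm with a teal scoop whose handle rises to 165 mm, loose; origin at the centre of its underside.
- peg_jar: Bystander: large glass jar of clothes pegs, 90 mm diameter, 135 mm tall, loose; origin at the centre of its underside.
There are look-alikes about, which are no part of the job. What is shaped like the part that bears jar1_c but orange or turquoise is not meant.

How it is judged (in metres and radians):
On the way, in this order (a step that is already met when the one before it is completed fails the run):
1. the ruler, held in the fingers, pushes a jar (contact force between the fingers and ruler above 2 N and (contact force between ruler and jar1 above 0.2 N or contact force between ruler and jar2 above 0.2 N or contact force between ruler and jar3 above 0.2 N or contact force between ruler and jar4 above 0.2 N)), for 0.05 s.
2. with the ruler held, all four jars are at the stop bar (gap at most 4 mm) and the bar is pressed home: it bears more than 5 N for 0.2 s (contact force between the fingers and ruler above 2 N and contact force between stop_bar and anything else above 5 N and (contact force between ruler and jar1 above 1 N or contact force between ruler and jar2 above 1 N or contact force between ruler and jar3 above 1 N or contact force between ruler and jar4 above 1 N) and x of jar1_c in the frame of stop_bar between -0.031 and -0.02 m and y of jar1_c in the frame of stop_bar between -0.185 and 0.185 m and x of jar2_c in the frame of stop_bar between -0.031 and -0.02 m and y of jar2_c in the frame of stop_bar between -0.185 and 0.185 m and x of jar3_c in the frame of stop_bar between -0.031 and -0.02 m and y of jar3_c in the frame of stop_bar between -0.185 and 0.185 m and x of jar4_c in the frame of stop_bar between -0.031 and -0.02 m and y of jar4_c in the frame of stop_bar between -0.185 and 0.185 m), for 0.2 s.
At the end, for the whole second after the job is handed in: All four jars stand upright and still in one straight row at the stop bar's front face (gap at most 4 mm each, within the bar's length), and the ruler lies flat, still and released on the cork mat, its centre within 40 mm of the mat's and its length within 0.25 rad of the mat's length (x of jar1_c in the frame of stop_bar between -0.031 and -0.02 m and y of jar1_c in the frame of stop_bar between -0.185 and 0.185 m and x of jar2_c in the frame of stop_bar between -0.031 and -0.02 m and y of jar2_c in the frame of stop_bar between -0.185 and 0.185 m and x of jar3_c in the frame of stop_bar between -0.031 and -0.02 m and y of jar3_c in the frame of stop_bar between -0.185 and 0.185 m and x of jar4_c in the frame of stop_bar between -0.031 and -0.02 m and y of jar4_c in the frame of stop_bar between -0.185 and 0.185 m and angle between each of jar1_c, jar2_c, jar3_c, jar4_c's own z axis and vertical below 0.1 rad and linear speed of each of jar1, jar2, jar3, jar4, ruler below 0.01 m/s and horizontal distance between ruler_grip and mat below 0.04 m and angle between the x axis of ruler_grip and the x axis of mat, either way round below 0.25 rad and angle between ruler_grip's own z axis and vertical below 0.06 rad and height (world z) of ruler_grip below 0.046 m); the robot touches nothing.
It fails at once if the stop bar is pushed with more than 15 N (contact force between stop_bar and anything else above 15 N).
It fails at once if a jar tips by more than 0.35 rad (angle between any of jar1_c, jar2_c, jar3_c, jar4_c's own z axis and vertical above 0.35 rad).
It fails at once if the robot itself touches a jar or the stop bar (contact force between any of the arm, the fingers and jar1 above 0.5 N or contact force between any of the arm, the fingers and jar2 above 0.5 N or contact force between any of the arm, the fingers and jar3 above 0.5 N or contact force between any of the arm, the fingers and jar4 above 0.5 N or contact force between any of the arm, the fingers and stop_bar above 0.5 N).
It fails at once if a bystander is moved by more than 20 mm (distance of any of spray, scoop_holder, peg_jar from where it was at the start of the episode above 0.02 m).
It also fails if it takes over 72 s, if anything falls off the work surface, if the arm or the gripper's body presses on something with over 40 N, if the wrist force passes 120 N, or if a joint passes its speed limit or range.

ROBOT

A 6-joint arm with a two-finger parallel gripper is mounted at the origin on the work surface. World frame = base frame: x ahead of the robot, y to its left, z up, the work surface at z = 0. Lengths are in mm, angles in rad, forces in N, time in s.
With the tool pointing down it reaches from about 325 to 775 mm from the base axis. Payload 9.3 kg.
Tool frame: the origin (TCP) lies at the very end of the fingers, on their centre line; the grasp point (between the pads) lies 19 mm behind it; z points along the fingers, y is the direction in which the jaws open and shut (so a half turn about z gives the same grasp; the last joint's range is limited). The gripper opens to 85 mm and grips with 20 to 120 N. Pads are 22 mm wide; open, the fingers measure 114 mm over their backs; the gripper's body (76 mm by 85 mm) begins 54 mm behind the grasp point. The pads swing forward as they close: fully open they stand 13 mm farther back than shut.
Start: joints at [1.023, 0.259, 0.021, 1.334, 0, 1.418], TCP at [211.544, 507.687, 231.279] pointing down, gripper open.
Joint ranges: [-3.04, 3.04], [-0.91, 1.82], [-1.04, 1.36], [-1.92, 1.95], [-1.52, 1.45], [-3.14, 3.14]. Speed limits (rad/s): [2.22, 2.22, 2.79, 3.14, 3.14, 3.14].

INTERFACE

Orientations are given as a rotation vector (axis times angle).
In Python, from bench import bot, viewer gives the robot as it stands.
- The arm moves only by the tool servo_tool, never from a script. Its argument "rows" is a list of rows, each a list of 7 numbers: the shift along the world's x, y, z in units of 30 mm (1.0 is 30 mm), then the turn, a rotation vector about the world's x, y, z in degrees, then the closure, from 0 (fully open) to 1 (shut). A call has 1 to 8 rows; each row is the pose to reach, as a shift and turn from the pose commanded when the call began; what a row does not reach only later rows make up. A row lasts 1/8 s, in which the tool goes at most 62.5 mm and 10.7 degrees, less where a joint would pass 70% of its speed; a pose out of reach is approached as far as the arm can. A call with a gripper value outside its range is refused whole. The fingers move at their own pace and stop on an object; "grip_force" is the grip in N (left out, the last holds). Time passes only in rows, so rows that repeat a pose let the fingers close. It gives the time, the measured TCP pose, the force and the opening at its end, in the units of the state.
- bot.state(): the state, without advancing time (a new reading comes with each control period).
- viewer.capture(name): name is "scene" or "side" or "wrist"; returns the picture (384x512x3 uint8, blue, green, red); there is no depth.
- viewer.calibration(name): a dict with "K" (3x3 intrinsics, pixels), "distortion" ([k1, k2, p1, p2, k3] as OpenCV has them; the pictures are not rectified), "rvec" (rotation vector, rad) and "tvec" (3), from world to camera coordinates, as OpenCV has them; the wrist camera has in their place "T_tool_cam" (4x4, takes a point from camera to tool coordinates, whose origin is the TCP and whose axes are the flange's). Camera axes: x right, y down, z forward; pixel columns grow to the right and rows downward; lengths in mm; the calibration is good to about 2 mm. A picture is of the moment at which its call begins: read the wrist's pose just before it. calibration takes no time and is no camera call.
- bot.finish_job(): hands the job in, once; it reports no verdict.
The state is a dict: "t": time; "q": joint angles; "joint_velocities": joint speeds; "joint_efforts": joint torques, N m; "ee_pos": TCP position; "orientation": TCP orientation; "ft_force": force on the tool from outside, world axes, zero at the start; "torque": the same for the moment, N m; "gripper_width": opening from 0.0 (shut) to 1.0 (fully open).
Only numpy, scipy, OpenCV 4.12 (cv2) and the standard library are available. Lean on these libraries where they do the work, as an engineer would, in place of code of your own. Each camera call takes 0.05 s, during which the arm holds its last target.

## Working session

There is one attempt and no reset: what is moved stays moved. The work goes in short steps, Python scripts to look and compute and a tool call to move; the robot and the scene stay as the last step left them, time stands still between calls to the robot, and variables do not carry over. Pictures are saved under pics/ and viewed, and the job is handed in when it is done.

Besides the shell and the picture viewer there is one more tool, called after "Emit:" by a JSON object that holds its "op" and its "data". servo_tool: Moves the arm, as the interface text tells. Its arguments: {"type":"object","properties":{"rows":{"type":"array","items":{"type":"array","items":{"type":"number"}}},"grip_force":{"type":"number"}},"required":["rows"]}

```bash
ls; mkdir -p pics; python3 - <<'E'
from bench import bot, viewer
import cv2
for n in ("scene","side","wrist"):
    im=viewer.capture(n); cv2.imwrite(f"pics/{n}0.png",im)
    c=viewer.calibration(n); print(n,c)
print(bot.state())
E
```

```text
pics
scene {'K': array([[406.86582023,   0.        , 252.04806729],
       [  0.        , 406.86582023, 189.57785603],
       [  0.        ,   0.        ,   1.        ]]), 'distortion': array([0.00251598, 0.        , 0.        , 0.        , 0.        ]), 'rvec': array([ 2.10509111,  1.4351056 , -0.47618308]), 'tvec': array([-187.2866068 , -406.10424759, 1598.14903928])}
side {'K': array([[423.53123517,   0.        , 255.54525569],
       [  0.        , 423.53123517, 181.31206323],
       [  0.        ,   0.        ,   1.        ]]), 'distortion': array([-0.08699108,  0.        ,  0.        ,  0.        ,  0.        ]), 'rvec': array([ 2.08820414, -0.32400629,  0.16471799]), 'tvec': array([-557.63837549,  130.11380354, 1125.98706313])}
wrist {'K': array([[300.3190984 ,   0.        , 257.3719286 ],
       [  0.        , 300.3190984 , 192.12897654],
       [  0.        ,   0.        ,   1.        ]]), 'distortion': array([-0.016522,  0.      ,  0.      ,  0.      ,  0.      ]), 'T_tool_cam': array([[-7.59995505e-04, -9.58618472e-01, -2.84692902e-01,
         7.22558811e+01],
       [ 9.
[... 211 characters left out ...]
0e+00,
         1.00000000e+00]])}
{'t': 0.15, 'q': array([1.02341110e+00, 2.59085932e-01, 2.09820147e-02, 1.33372523e+00,
       2.21490740e-05, 1.41821213e+00]), 'joint_velocities': array([ 0.00165339,  0.0009626 ,  0.00142577,  0.00043395, -0.00132692,
       -0.00133279]), 'joint_efforts': array([ 3.21644882e-03, -5.55970395e+01,  3.44661891e+01,  1.13528382e-02,
       -1.87999635e-04, -2.20490898e-05]), 'ee_pos': array([211.42873477, 507.52207663, 230.81060256]), 'orientation': array([-6.16058683e-01, -3.08021397e+00,  1.51189316e-03]), 'ft_force': array([0.42662656, 0.1807125 , 0.43358841]), 'torque': array([-0.0367317 ,  0.00617676, -0.05599811]), 'gripper_width': 0.9985220369608594}
```

View pics/scene0.png

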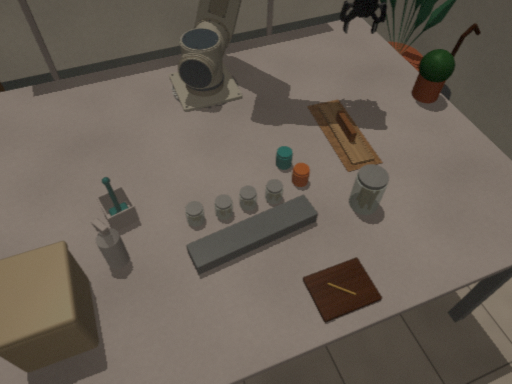

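View pics/side0.png

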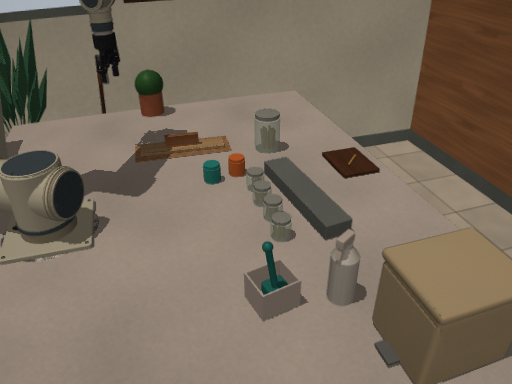

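View pics/wrist0.png

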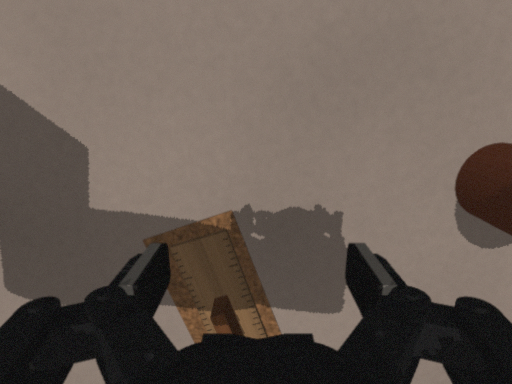

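The scene view shows the ruler and mat at (345,132) and four clear jars at (195,211), (223,205), (248,196) and (274,188). The look-alikes are turquoise at (285,157) and orange at (301,174). The bar is near (254,235).

```bash
cat > h.py <<'E'
import cv2, numpy as np
from bench import bot, viewer
def ray(name,uv,st=None):
    c=viewer.calibration(name)
    uv=np.asarray(uv,float).reshape(-1,1,2)
    n=cv2.undistortPoints(uv,c["K"],np.array(c["distortion"])).reshape(-1,2)
    d=np.c_[n,np.ones(len(n))]
    if name=="wrist":
        T=np.eye(4);T[:3,:3]=cv2.Rodrigues(np.array(st["orientation"]))[0];T[:3,3]=st["ee_pos"]
        T=T@c["T_tool_cam"]; return T[:3,3],d@T[:3,:3].T
    R=cv2.Rodrigues(c["rvec"])[0]
    return -R.T@c["tvec"],d@R
def onz(name,uv,z,st=None):
    o,d=ray(name,uv,st); return o+d*((z-o[2])/d[:,2])[:,None]
E
python3 - <<'E'
import cv2
a=cv2.imread("pics/scene0.png");b=cv2.imread("pics/side0.png")
cv2.imwrite("pics/a.png",cv2.resize(a[85:275,165:405],None,fx=3.3,fy=3.1,interpolation=2)[:600,:800])
cv2.imwrite("pics/b.png",cv2.resize(b[95:255,120:360],None,fx=3.3,fy=3.3,interpolation=2))
E
```

```text
(no output)
```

View pics/a.png

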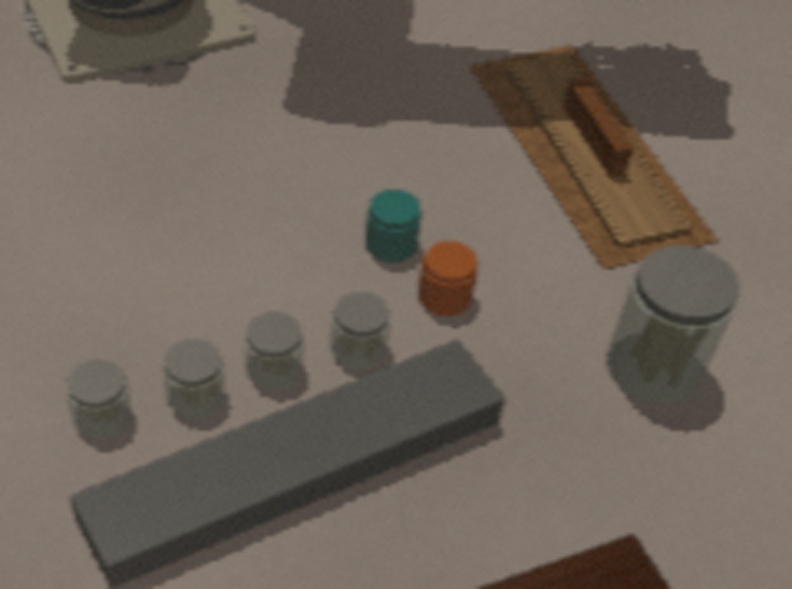

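View pics/b.png

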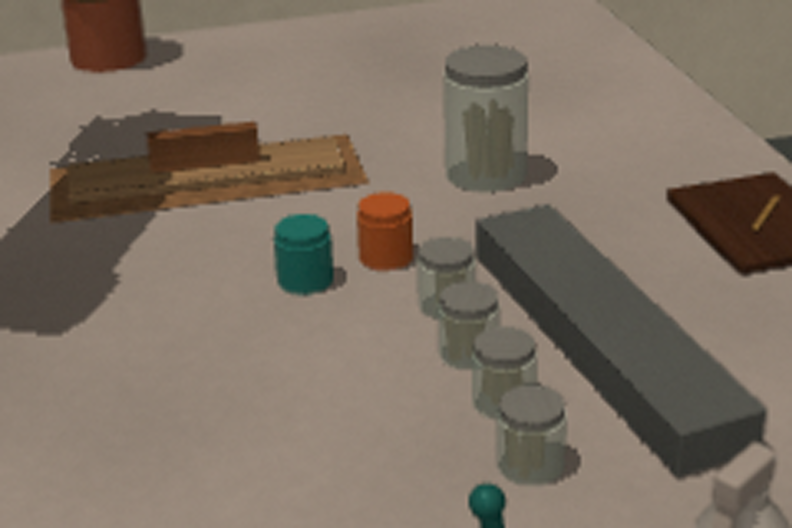

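```bash
python3 - <<'E'
from h import *
A=lambda p:(np.array(p,float)/[3.3,3.1]+[165,85]-0.35)
B=lambda p:(np.array(p,float)/3.3+[120,95]-0.35)
np.set_printoptions(precision=1,suppress=True)
# lid top ellipse centres
print("jars scene\n",onz("scene",A([(98,381),(193,360),(274,332),(361,312)]),60))
print("jars side\n",onz("side",B([(530,404),(505,346),(469,298),(444,252)]),60))
print("turq/orange scene\n",onz("scene",A([(396,208),(449,259)]),60), onz("side",B([(302,229),(385,207)]),60))
print("peg\n",onz("scene",A([(687,284)]),135),onz("side",B([(487,64)]),135))
# bar top corners
print("bar top scene fl,fr,br,bl\n",onz("scene",A([(74,498),(458,342),(502,402),(114,572)]),46))
print("bar top side\n",onz("side",B([(680,437),(477,222),(549,206),(764,410)]),46))
print("mat scene\n",onz("scene",A([(473,66),(573,46),(716,240),(606,267)]),3))
print("mat side\n",onz("side",B([(52,220),(52,170),(349,135),(368,183)]),3))
print("ruler scene\n",onz("scene",A([(510,60),(690,232),(620,246)]),13))
print("rib top scene\n",onz("scene",A([(570,88),(587,84),(631,152),(613,160)]),55))
print("rib top side\n",onz("side",B([(148,134),(256,123)]),55))
# bystanders
print("spray", onz("scene",[(120,265)],0),onz("side",[(342,297)],0))
print("holder", onz("scene",[(119,210)],70),onz("side",[(272,283)],70))
E
```

```text
jars scene
 [[ 589.  -211.7   60. ]
 [ 596.  -126.8   60. ]
 [ 590.9  -48.1   60. ]
 [ 596.7   34.5   60. ]]
jars side
 [[ 582.1 -217.6   60. ]
 [ 590.4 -135.9   60. ]
 [ 585.8  -55.7   60. ]
 [ 588.9   27.6   60. ]]
turq/orange scene
 [[482.9 121.4  60. ]
 [564.4 139.1  60. ]] [[475.9 111.8  60. ]
 [561.  129.6  60. ]]
peg
 [[720.4 280.6 135. ]] [[710.2 266.6 135. ]]
bar top scene fl,fr,br,bl
 [[ 692.6 -264.8   46. ]
 [ 652.4  107.1   46. ]
 [ 729.4  112.1   46. ]
 [ 773.  -255.2   46. ]]
bar top side
 [[ 681.2 -274.8   46. ]
 [ 643.2   97.3   46. ]
 [ 720.3  106.2   46. ]
 [ 757.5 -264.1   46. ]]
mat scene
 [[253.2 327.1   3. ]
 [261.2 452.3   3. ]
 [595.1 431.2   3. ]
 [588.4 307.4   3. ]]
mat side
 [[249.3 320.7   3. ]
 [256.4 443.6   3. ]
 [594.1 423.8   3. ]
 [584.2 296.    3. ]]
ruler scene
 [[268.4 364.9  13. ]
 [582.5 405.5  13. ]
 [574.5 329.2  13. ]]
rib top scene
 [[376.1 374.   55. ]
 [376.7 394.3  55. ]
 [489.2 381.9  55. ]
 [493.3 358.5  55. ]]
rib top side
 [[363.7 387.3  55. ]
 [480.4 376.7  55. ]]
spray [[ 658.1 -451.     0. ]] [[ 637.  -459.7    0. ]]
holder [[ 527.8 -412.8   70. ]] [[ 483.6 -439.2   70. ]]
```

Emit:
{"op": "servo_tool", "data": {"rows": [[1.5, -0.9, 0, 0, 0, 5, 0], [3, -1.8, 0, 0, 0, 10, 0], [4.5, -2.6, -0.6, 0, 0, 15, 0], [6, -3.5, -1.2, 0, 0, 19, 0], [7.3, -4.3, -1.7, 0, 0, 19, 0], [7.3, -4.3, -1.7, 0, 0, 19, 0], [7.3, -4.3, -1.7, 0, 0, 19, 0]]}}

```text
t: 1.02
ee_pos: [430.4, 378.6, 180.1]
orientation: [-0.1, -3.139, 0.0]
ft_force: [0.4, -0.2, 0.2]
gripper_width: 0.998
```

```bash
python3 - <<'E'
from h import *
s=bot.state(); print(s["ee_pos"],s["orientation"],s["q"],s["t"],s["ft_force"])
im=viewer.capture("wrist"); cv2.imwrite("pics/w1.png",im)
np.save("w1.npy",np.r_[s["ee_pos"],s["orientation"]])
cv2.imwrite("pics/sc1.png",viewer.capture("scene")); cv2.imwrite("pics/si1.png",viewer.capture("side"))
E
```

```text
[430.41440072 378.60944518 180.14812154] [-1.00332602e-01 -3.13931203e+00  1.94772192e-04] [ 5.74943441e-01  3.17169091e-01 -2.61304990e-02  1.22812415e+00
  2.84632171e-04  6.38841722e-01] 1.025 [ 0.42549983 -0.20781807  0.15523066]
```

View pics/w1.png

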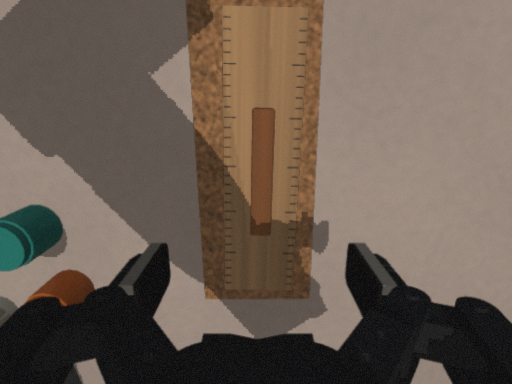

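```bash
python3 - <<'E'
from h import *
np.set_printoptions(precision=1,suppress=True)
w=np.load("w1.npy"); st=dict(ee_pos=w[:3],orientation=w[3:])
im=cv2.imread("pics/w1.png"); hsv=cv2.cvtColor(im,cv2.COLOR_BGR2HSV)
p=[(253,108),(274,108),(271,235),(250,235)]
q=onz("wrist",p,55,st); print(q,q.mean(0)); 
print(np.degrees(np.arctan2(*( (q[2]+q[3])-(q[0]+q[1]))[[1,0]])))
q=onz("wrist",[(223,5),(307,5),(296,290),(226,290)],13,st); print("ruler",q,q.mean(0))
q=onz("wrist",[(187,0),(323,0),(312,298),(205,298)],3,st); print("mat",q)
d=np.degrees(np.arctan2(q[2:,1]-q[[1,0],1],q[2:,0]-q[[1,0],0])); print(d)
cv2.imwrite("pics/w1c.png",cv2.resize(im[60:300,160:360],None,fx=2.4,fy=2.4,interpolation=2))
E
```

```text
[[362.1 379.3  55. ]
 [363.3 397.3  55. ]
 [481.8 388.6  55. ]
 [480.4 368.2  55. ]] [421.9 383.3  55. ]
-4.7793558040556015
ruler [[270.2 357.6  13. ]
 [275.1 434.1  13. ]
 [574.5 415.5  13. ]
 [569.1 332.2  13. ]] [422.2 384.8  13. ]
mat [[260.9 323.4   3. ]
 [269.1 450.9   3. ]
 [594.4 436.1   3. ]
 [585.7 303.3   3. ]]
[-2.6 -3.5]
```

View pics/w1c.png

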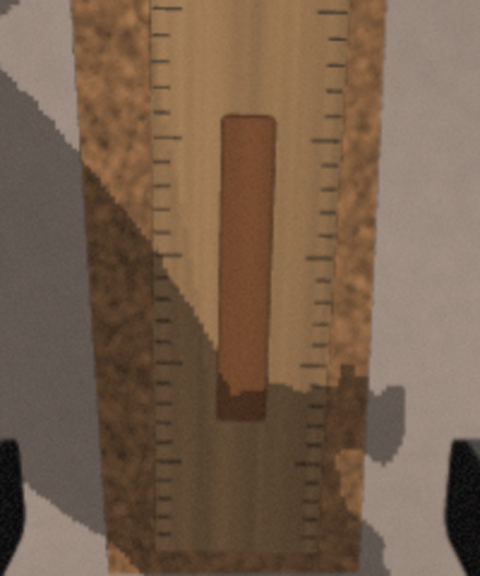

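The crop shows the brown rib on the ticked board lying on the cork mat. Only one ruler is in view, so the choice is clear. I'm descending onto mid-rib (422, 384).

Emit:
{"op": "servo_tool", "data": {"rows": [[-0.28, 0.18, -1.5, 0, 0, 0, 0], [-0.28, 0.18, -3, 0, 0, 0, 0], [-0.28, 0.18, -4.2, 0, 0, 0, 0], [-0.28, 0.18, -5.0, 0, 0, 0, 0], [-0.28, 0.18, -5.3, 0, 0, 0, 0], [-0.28, 0.18, -5.3, 0, 0, 0, 0]]}}

```text
t: 1.92
ee_pos: [421.8, 384.5, 21.6]
orientation: [0.098, 3.14, 0.0]
ft_force: [-0.5, -0.5, 0.0]
gripper_width: 1.0
```

Emit:
{"op": "servo_tool", "data": {"rows": [[0, 0, 0, 0, 0, 0, 0.5], [0, 0, 0, 0, 0, 0, 1], [0, 0, 0, 0, 0, 0, 1], [0, 0, 0, 0, 0, 0, 1], [0, 0, 0, 0, 0, 0, 1], [0, 0, 0, 0, 0, 0, 1], [0, 0, 0, 0, 0, 0, 1]], "grip_force": 70}}

```text
t: 2.8
ee_pos: [422.4, 384.2, 21.8]
orientation: [0.099, 3.139, 0.001]
ft_force: [-0.4, -0.1, 5.5]
gripper_width: 0.226
```

Emit:
{"op": "servo_tool", "data": {"rows": [[0, 0, 0.4, 0, 0, 0, 1], [0, 0, 1.2, 0, 0, 0, 1], [0, 0, 2.1, 0, 0, 0, 1], [0, 0, 3.0, 0, 0, 0, 1], [0, 0, 3.5, 0, 0, 0, 1], [0, -1.0, 3.5, 0, 0, -6, 1], [0.2, -2.5, 3.5, 0, 0, -14, 1], [0.3, -4, 3.5, 0, 0, -22, 1]]}}

```text
t: 3.8
ee_pos: [430.9, 262.9, 126.0]
orientation: [-0.702, -3.062, 0.001]
ft_force: [0.3, -0.8, -3.1]
gripper_width: 0.226
```

Emit:
{"op": "servo_tool", "data": {"rows": [[0.3, -1.6, 0, 0, 0, -9, 1], [0.6, -3.2, 0, 0, 0, -18, 1], [0.9, -4.8, 0, 0, 0, -27, 1], [1.2, -6.4, 0, 0, 0, -36, 1], [1.5, -8, 0, 0, 0, -45, 1], [1.7, -9.6, 0, 0, 0, -52, 1], [1.8, -11, 0, 0, 0, -56, 1], [1.9, -12.2, 0, 0, 0, -57.8, 1]]}}

```text
t: 4.8
ee_pos: [487.8, -103.5, 126.1]
orientation: [-2.093, -2.342, 0.0]
ft_force: [-0.9, 0.8, -2.1]
gripper_width: 0.225
```

Emit:
{"op": "servo_tool", "data": {"rows": [[0, 0, 0, 0, 0, 0, 1], [0, 0, 0, 0, 0, 0, 1]]}}

```text
t: 5.05
ee_pos: [487.8, -101.7, 126.0]
orientation: [-2.09, -2.344, 0.0]
ft_force: [-0.0, -0.3, -2.8]
gripper_width: 0.221
```

```bash
python3 - <<'E'
from h import *
s=bot.state(); print(s["ee_pos"],s["orientation"],s["q"],s["t"],s["ft_force"])
im=viewer.capture("wrist"); cv2.imwrite("pics/w2.png",im)
np.save("w2.npy",np.r_[s["ee_pos"],s["orientation"]])
cv2.imwrite("pics/sc2.png",viewer.capture("scene")); cv2.imwrite("pics/si2.png",viewer.capture("side"))
E
```

```text
[ 487.75236453 -101.66363598  126.00787302] [-2.08989088e+00 -2.34421044e+00  1.85201583e-04] [-3.74234002e-01  2.28163139e-01 -2.97732814e-01  1.04593240e+00
  2.55521568e-04  1.08197698e+00] 5.05 [-0.03011364 -0.3465701  -2.80393825]
```

View pics/w2.png

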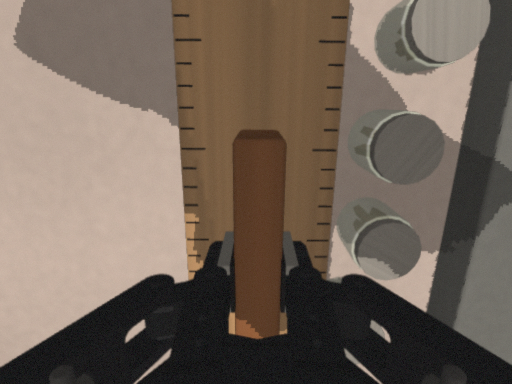

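View pics/sc2.png

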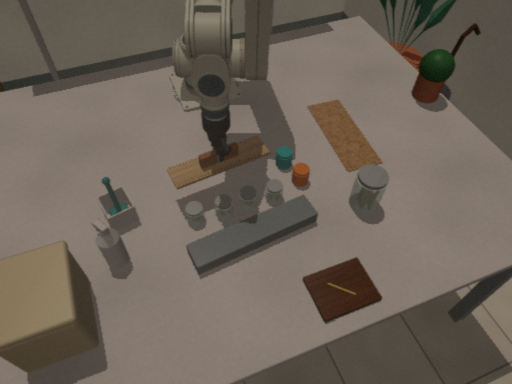

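View pics/si2.png

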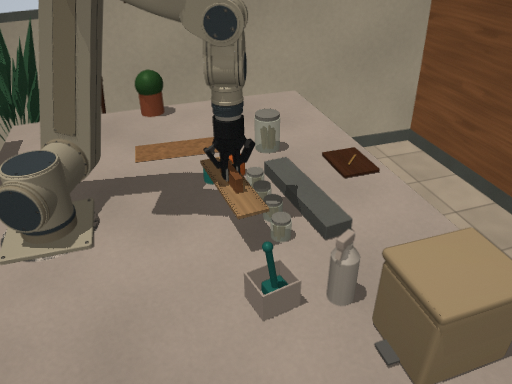

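```bash
python3 - <<'E'
from h import *
im=cv2.imread("pics/w2.png")
cv2.imwrite("pics/w2c.png",cv2.resize(cv2.convertScaleAbs(im[0:330,310:512],alpha=1.6),None,fx=1.8,fy=1.8,interpolation=2))
np.set_printoptions(precision=1,suppress=True)
w=np.load("w2.npy"); st=dict(ee_pos=w[:3],orientation=w[3:])
print(onz("wrist",[(388,248),(406,148),(450,23)],60,st))
z=w[2]-18.6+10
q=onz("wrist",[(174,0),(347,0),(190,270),(327,270)],z,st);print(q)
R=cv2.Rodrigues(w[3:])[0];print(np.degrees(np.arctan2(R[1,0],R[0,0])),np.degrees(np.arctan2(R[1,1],R[0,1])))
E
```

```text
[[ 591.6 -124.2   60. ]
 [ 585.9  -47.5   60. ]
 [ 594.1   32.5   60. ]]
[[ 437.9   10.   117.4]
 [ 514.2   18.8  117.4]
 [ 451.9 -124.5  117.4]
 [ 529.4 -115.6  117.4]]
96.56523319474388 6.565265389943995
```

View pics/w2c.png

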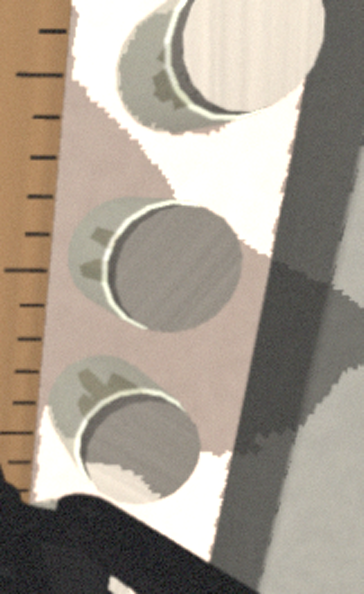

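```bash
python3 - <<'E'
from h import *
np.set_printoptions(precision=1,suppress=True)
w=np.load("w2.npy"); st=dict(ee_pos=w[:3],orientation=w[3:])
for p,z in (([(511,103),(471,283)],46),([(481,39),(433,289)],0)):
    q=onz("wrist",p,z,st); d=q[0]-q[1]; print(q,np.degrees(np.arctan2(-d[0],d[1])))
# bar top in scene/side
im=cv2.imread("pics/sc2.png");cv2.imwrite("pics/sc2c.png",cv2.resize(im[120:280,160:330],None,fx=4,fy=3.7,interpolation=2))
E
```

```text
[[ 660.7   -8.1   46. ]
 [ 678.4 -155.1   46. ]] 6.875548160408812
[[ 655.8   42.1    0. ]
 [ 681.8 -192.3    0. ]] 6.326318394496371
```

View pics/sc2c.png

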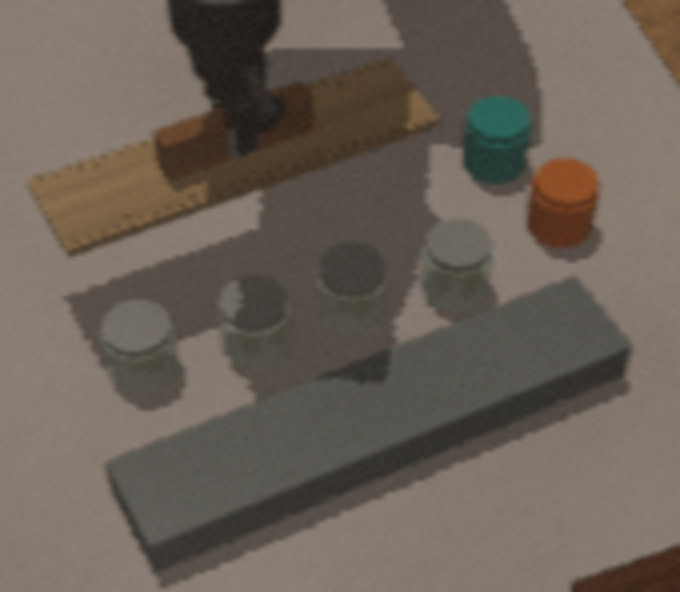

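Emit:
{"op": "servo_tool", "data": {"rows": [[0, 0, -1.0, 0, 0, 0, 1], [0, 0, -2.0, 0, 0, 0, 1], [0, 0, -2.8, 0, 0, 0, 1], [0, 0, -3.2, 0, 0, 0, 1], [0, 0, -3.4, 0, 0, 0, 1], [0, 0, -3.47, 0, 0, 0, 1], [0, 0, -3.47, 0, 0, 0, 1]]}}

```text
t: 6.08
ee_pos: [488.5, -102.0, 22.7]
orientation: [2.09, 2.345, 0.0]
ft_force: [-0.3, 0.1, -2.3]
gripper_width: 0.225
```

```bash
python3 - <<'E'
from h import *
im=viewer.capture("side");im2=viewer.capture("scene")
cv2.imwrite("pics/si3.png",np.hstack([cv2.resize(im[120:270,150:370],None,fx=1.8*1,fy=2.5,interpolation=2),cv2.resize(im2[120:270,150:350],None,fx=2,fy=2.5,interpolation=2)])[:600,:800])
print(bot.state()["ft_force"])
E
```

```text
[-0.0987556   0.32411879 -1.57257891]
```

View pics/si3.png

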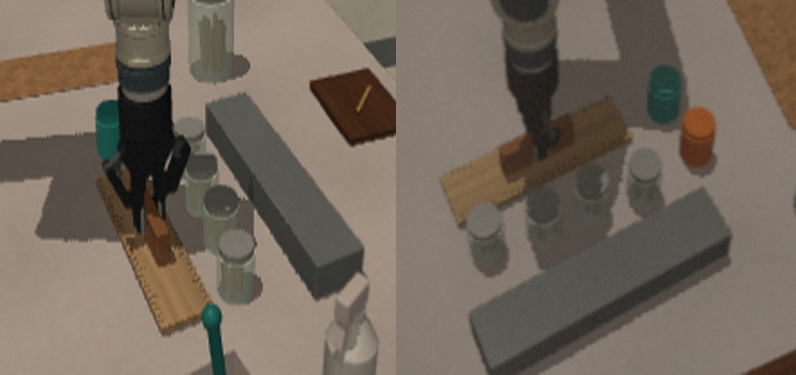

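Emit:
{"op": "servo_tool", "data": {"rows": [[0.17, 0.02, 0, 0, 0, 0, 1], [0.33, 0.036, 0, 0, 0, 0, 1], [0.5, 0.055, 0, 0, 0, 0, 1], [0.63, 0.07, 0, 0, 0, 0, 1], [0.76, 0.084, 0, 0, 0, 0, 1], [0.89, 0.098, 0, 0, 0, 0, 1], [1.02, 0.112, 0, 0, 0, 0, 1], [1.15, 0.127, 0, 0, 0, 0, 1]]}}

```text
t: 7.18
ee_pos: [522.9, -98.1, 22.1]
orientation: [-2.09, -2.345, 0.0]
ft_force: [-1.5, 0.5, -1.8]
gripper_width: 0.227
```

Emit:
{"op": "servo_tool", "data": {"rows": [[0.13, 0.014, 0, 0, 0, 0, 1], [0.26, 0.029, 0, 0, 0, 0, 1], [0.39, 0.043, 0, 0, 0, 0, 1], [0.52, 0.057, 0, 0, 0, 0, 1], [0.65, 0.072, 0, 0, 0, 0, 1], [0.78, 0.086, 0, 0, 0, 0, 1], [0.91, 0.1, 0, 0, 0, 0, 1], [1.0, 0.11, 0, 0, 0, 0, 1]]}}

```text
t: 8.18
ee_pos: [552.6, -94.7, 22.1]
orientation: [-2.09, -2.345, 0.001]
ft_force: [-4.5, -0.9, -0.8]
gripper_width: 0.223
```

```bash
python3 - <<'E'
from h import *
im=viewer.capture("side");im2=viewer.capture("scene")
cv2.imwrite("pics/si4.png",np.hstack([cv2.resize(im[120:270,150:370],None,fx=1.8*1,fy=2.5,interpolation=2),cv2.resize(im2[120:270,150:350],None,fx=2,fy=2.5,interpolation=2)])[:600,:800])
print(bot.state()["ft_force"])
E
```

```text
[-2.70932921  0.13286253 -1.90648361]
```

View pics/si4.png

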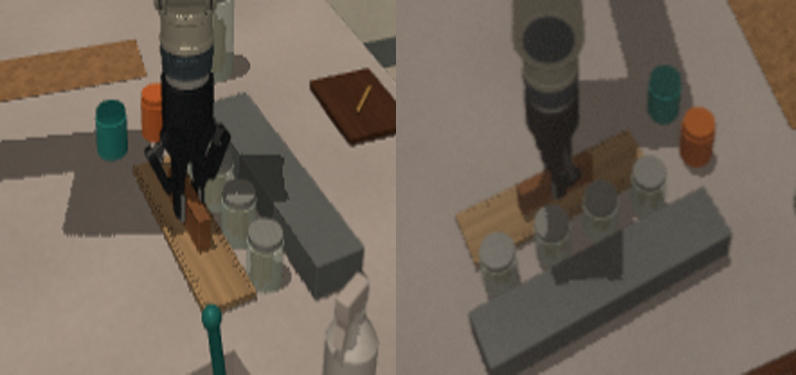

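Emit:
{"op": "servo_tool", "data": {"rows": [[0.12, 0.013, 0, 0, 0, 0, 1], [0.24, 0.026, 0, 0, 0, 0, 1], [0.36, 0.04, 0, 0, 0, 0, 1], [0.48, 0.053, 0, 0, 0, 0, 1], [0.58, 0.064, 0, 0, 0, 0, 1], [0.66, 0.073, 0, 0, 0, 0, 1], [0.72, 0.079, 0, 0, 0, 0, 1], [0.77, 0.085, 0, 0, 0, 0, 1]]}}

```text
t: 9.28
ee_pos: [574.8, -92.3, 22.2]
orientation: [-2.09, -2.344, 0.002]
ft_force: [-8.3, -1.9, 0.4]
gripper_width: 0.221
```

Emit:
{"op": "servo_tool", "data": {"rows": [[0.04, 0.004, 0, 0, 0, 0, 1], [0.08, 0.009, 0, 0, 0, 0, 1], [0.12, 0.013, 0, 0, 0, 0, 1]]}}

```text
t: 9.65
ee_pos: [578.4, -91.8, 22.2]
orientation: [-2.09, -2.344, 0.002]
ft_force: [-8.9, -1.3, 0.9]
gripper_width: 0.225
```

Emit:
{"op": "servo_tool", "data": {"rows": [[0.04, 0.004, 0, 0, 0, 0, 1], [0.08, 0.009, 0, 0, 0, 0, 1], [0.12, 0.013, 0, 0, 0, 0, 1]]}}

```text
t: 10.02
ee_pos: [582.0, -91.5, 22.2]
orientation: [-2.09, -2.344, 0.002]
ft_force: [-7.9, -0.9, 1.3]
gripper_width: 0.226
```

```bash
python3 - <<'E'
from h import *
im=viewer.capture("side");im2=viewer.capture("scene")
cv2.imwrite("pics/si5.png",np.hstack([cv2.resize(im[120:270,150:370],None,fx=1.8*1,fy=2.5,interpolation=2),cv2.resize(im2[120:270,150:350],None,fx=2,fy=2.5,interpolation=2)])[:600,:800])
print(bot.state()["ft_force"])
E
```

```text
[-6.91249875 -1.01888873  0.16597411]
```

View pics/si5.png

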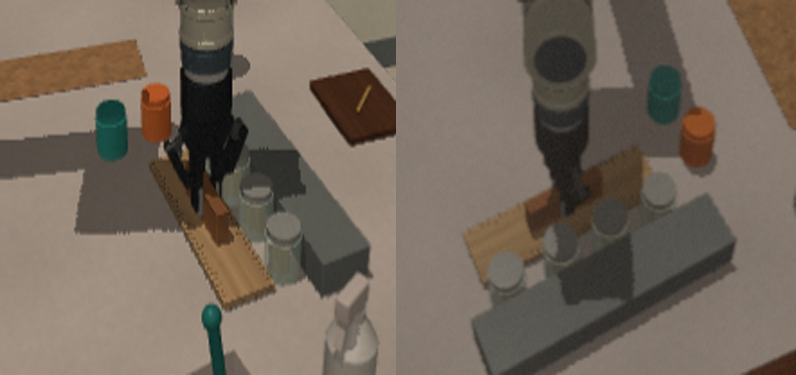

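Emit:
{"op": "servo_tool", "data": {"rows": [[0.03, 0.003, 0, 0, 0, 0, 1], [0.06, 0.006, 0, 0, 0, 0, 1], [0.09, 0.01, 0, 0, 0, 0, 1]]}}

```text
t: 10.5
ee_pos: [584.7, -91.2, 22.1]
orientation: [-2.09, -2.344, 0.002]
ft_force: [-8.7, -0.5, 1.0]
gripper_width: 0.229
```

Emit:
{"op": "servo_tool", "data": {"rows": [[0.03, 0.003, 0, 0, 0, 0, 1], [0.06, 0.006, 0, 0, 0, 0, 1], [0.09, 0.01, 0, 0, 0, 0, 1]]}}

```text
t: 10.88
ee_pos: [587.4, -90.9, 22.2]
orientation: [-2.09, -2.344, 0.002]
ft_force: [-8.1, -1.8, 0.5]
gripper_width: 0.222
```

Emit:
{"op": "servo_tool", "data": {"rows": [[0.03, 0.003, 0, 0, 0, 0, 1], [0.06, 0.006, 0, 0, 0, 0, 1], [0.09, 0.01, 0, 0, 0, 0, 1]]}}

```text
t: 11.25
ee_pos: [590.1, -90.6, 22.2]
orientation: [-2.09, -2.344, 0.002]
ft_force: [-8.4, -1.6, 1.4]
gripper_width: 0.223
```

```bash
python3 - <<'E'
from h import *
s0=bot.state()
for i in range(3):
    s=bot.state();print(s["t"],s["ft_force"]);viewer.capture("side")
E
```

```text
11.25 [-8.44219466 -1.64771123  1.38852527]
11.3 [-7.14965111 -0.22290878 -0.54083615]
11.35 [-8.12489796 -1.24499332 -0.12580328]
```

Emit:
{"op": "servo_tool", "data": {"rows": [[0.03, 0.003, 0, 0, 0, 0, 1], [0.06, 0.006, 0, 0, 0, 0, 1], [0.09, 0.01, 0, 0, 0, 0, 1]]}}

```text
t: 11.78
ee_pos: [592.8, -90.3, 22.2]
orientation: [-2.09, -2.344, 0.002]
ft_force: [-8.5, -0.9, 0.7]
gripper_width: 0.224
```

Emit:
{"op": "servo_tool", "data": {"rows": [[0.03, 0.003, 0, 0, 0, 0, 1], [0.06, 0.006, 0, 0, 0, 0, 1], [0.09, 0.01, 0, 0, 0, 0, 1]]}}

```text
t: 12.15
ee_pos: [595.5, -90.0, 22.2]
orientation: [-2.09, -2.344, 0.002]
ft_force: [-8.3, -1.8, 1.5]
gripper_width: 0.22
```

Emit:
{"op": "servo_tool", "data": {"rows": [[0.03, 0.003, 0, 0, 0, 0, 1], [0.06, 0.006, 0, 0, 0, 0, 1], [0.09, 0.01, 0, 0, 0, 0, 1]]}}

```text
t: 12.52
ee_pos: [598.2, -89.7, 22.2]
orientation: [-2.09, -2.344, 0.002]
ft_force: [-8.7, -1.4, 0.6]
gripper_width: 0.224
```

Emit:
{"op": "servo_tool", "data": {"rows": [[0.03, 0.003, 0, 0, 0, 0, 1], [0.06, 0.006, 0, 0, 0, 0, 1], [0.09, 0.01, 0, 0, 0, 0, 1]]}}

```text
t: 12.9
ee_pos: [600.9, -89.4, 22.1]
orientation: [-2.09, -2.344, 0.002]
ft_force: [-8.4, -0.5, 1.4]
gripper_width: 0.225
```

Emit:
{"op": "servo_tool", "data": {"rows": [[0.03, 0.003, 0, 0, 0, 0, 1], [0.06, 0.006, 0, 0, 0, 0, 1], [0.09, 0.01, 0, 0, 0, 0, 1]]}}

```text
t: 13.28
ee_pos: [603.6, -89.1, 22.2]
orientation: [-2.09, -2.344, 0.002]
ft_force: [-8.5, -1.0, 1.0]
gripper_width: 0.224
```

Emit:
{"op": "servo_tool", "data": {"rows": [[0.03, 0.003, 0, 0, 0, 0, 1], [0.06, 0.006, 0, 0, 0, 0, 1], [0.09, 0.01, 0, 0, 0, 0, 1]]}}

```text
t: 13.65
ee_pos: [606.3, -88.8, 22.2]
orientation: [-2.09, -2.344, 0.002]
ft_force: [-8.4, -0.3, 1.1]
gripper_width: 0.228
```

Emit:
{"op": "servo_tool", "data": {"rows": [[0.03, 0.003, 0, 0, 0, 0, 1], [0.06, 0.006, 0, 0, 0, 0, 1], [0.09, 0.01, 0, 0, 0, 0, 1]]}}

```text
t: 14.02
ee_pos: [609.0, -88.5, 22.2]
orientation: [-2.09, -2.344, 0.002]
ft_force: [-9.1, -1.2, 0.1]
gripper_width: 0.221
```

```bash
python3 - <<'E'
from h import *
im=viewer.capture("side");im2=viewer.capture("scene")
cv2.imwrite("pics/si6.png",np.hstack([cv2.resize(im[120:270,150:370],None,fx=1.8*1,fy=2.5,interpolation=2),cv2.resize(im2[120:270,150:350],None,fx=2,fy=2.5,interpolation=2)])[:600,:800])
print(bot.state()["ft_force"])
E
```

```text
[-7.05703673 -0.79140407  0.42799733]
```

View pics/si6.png

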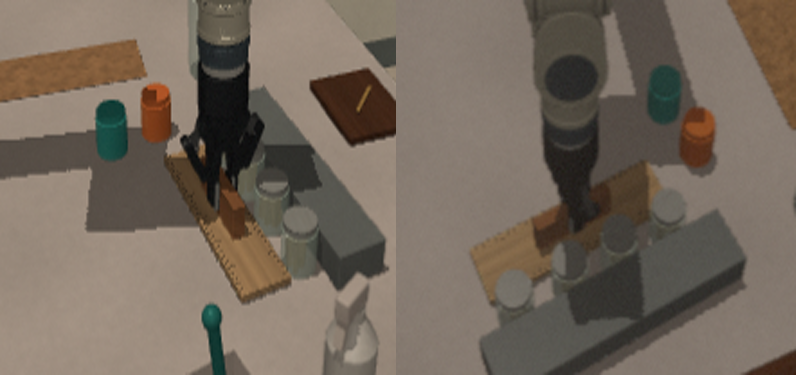

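The bar is sliding with all four jars against it. I'll keep going.

Emit:
{"op": "servo_tool", "data": {"rows": [[0.03, 0.003, 0, 0, 0, 0, 1], [0.06, 0.006, 0, 0, 0, 0, 1], [0.09, 0.01, 0, 0, 0, 0, 1]]}}

```text
t: 14.5
ee_pos: [611.7, -88.2, 22.1]
orientation: [-2.09, -2.344, 0.002]
ft_force: [-9.0, -0.5, 1.7]
gripper_width: 0.227
```

Emit:
{"op": "servo_tool", "data": {"rows": [[0.03, 0.003, 0, 0, 0, 0, 1], [0.06, 0.006, 0, 0, 0, 0, 1], [0.09, 0.01, 0, 0, 0, 0, 1]]}}

```text
t: 14.88
ee_pos: [614.4, -87.9, 22.2]
orientation: [-2.09, -2.344, 0.002]
ft_force: [-8.8, -0.4, 1.7]
gripper_width: 0.223
```

Emit:
{"op": "servo_tool", "data": {"rows": [[0.03, 0.003, 0, 0, 0, 0, 1], [0.06, 0.006, 0, 0, 0, 0, 1], [0.09, 0.01, 0, 0, 0, 0, 1]]}}

```text
t: 15.25
ee_pos: [617.1, -87.6, 22.2]
orientation: [-2.09, -2.344, 0.002]
ft_force: [-8.1, -1.7, 1.9]
gripper_width: 0.221
```

Emit:
{"op": "servo_tool", "data": {"rows": [[0.03, 0.003, 0, 0, 0, 0, 1], [0.06, 0.006, 0, 0, 0, 0, 1], [0.09, 0.01, 0, 0, 0, 0, 1]]}}

```text
t: 15.62
ee_pos: [619.8, -87.3, 22.2]
orientation: [-2.09, -2.344, 0.002]
ft_force: [-8.0, -1.3, 1.4]
gripper_width: 0.223
```

Emit:
{"op": "servo_tool", "data": {"rows": [[0.03, 0.003, 0, 0, 0, 0, 1], [0.06, 0.006, 0, 0, 0, 0, 1], [0.09, 0.01, 0, 0, 0, 0, 1]]}}

```text
t: 16.0
ee_pos: [621.4, -87.1, 22.2]
orientation: [-2.089, -2.343, 0.005]
ft_force: [-15.9, -3.4, 7.6]
gripper_width: 0.222
```

Firm contact: force rose from about 8.5 N to 16 N, so the bar's share is about 10 N. I'll hold briefly, easing very slightly.

Emit:
{"op": "servo_tool", "data": {"rows": [[-0.005, 0, 0, 0, 0, 0, 1], [-0.005, 0, 0, 0, 0, 0, 1]]}}

```text
t: 16.25
ee_pos: [621.4, -87.1, 22.2]
orientation: [-2.089, -2.343, 0.004]
ft_force: [-13.6, -1.7, 4.3]
gripper_width: 0.221
```

```bash
python3 - <<'E'
from h import *
s=bot.state()
im=viewer.capture("wrist"); cv2.imwrite("pics/w7.png",im)
im=viewer.capture("side");im2=viewer.capture("scene")
cv2.imwrite("pics/si7.png",np.hstack([cv2.resize(im[140:270,190:370],None,fx=2.2,fy=3,interpolation=2),cv2.resize(im2[170:290,180:340],None,fx=2.5,fy=3.25,interpolation=2)])[:600,:800])
print(bot.state()["ft_force"])
E
```

```text
[-12.39050424  -2.0850474    4.71216754]
```

View pics/si7.png

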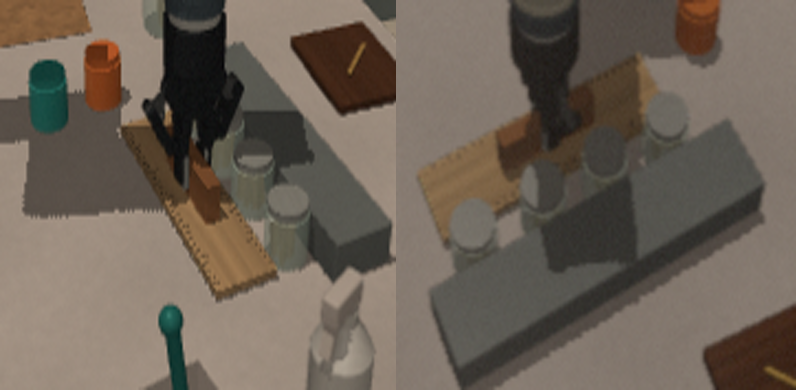

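View pics/w7.png

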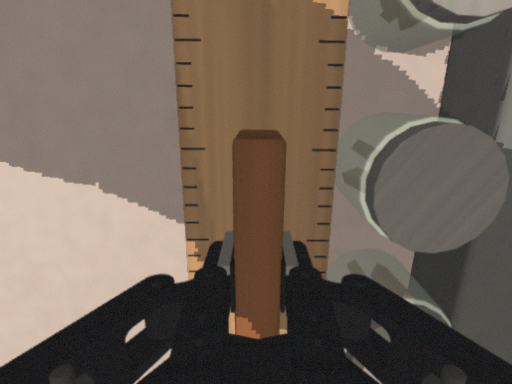

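Emit:
{"op": "servo_tool", "data": {"rows": [[-0.025, -0.003, 0, 0, 0, 0, 1], [-0.05, -0.005, 0, 0, 0, 0, 1], [-0.075, -0.008, 0, 0, 0, 0, 1], [-0.1, -0.011, 0, 0, 0, 0, 1], [-0.125, -0.014, 0, 0, 0, 0, 1], [-0.15, -0.016, 0, 0, 0, 0, 1], [-0.175, -0.019, 0, 0, 0, 0, 1], [-0.2, -0.022, 0, 0, 0, 0, 1]]}}

```text
t: 17.4
ee_pos: [617.3, -87.6, 22.2]
orientation: [2.09, 2.345, 0.0]
ft_force: [0.6, -0.6, -2.2]
gripper_width: 0.226
```

Emit:
{"op": "servo_tool", "data": {"rows": [[-0.15, -0.017, 0, 0, 0, 0, 1], [-0.4, -0.044, 0, 0, 0, 0, 1], [-0.8, -0.088, 0, 0, 0, 0, 1], [-1.3, -0.143, 0, 0, 0, 0, 1], [-1.8, -0.2, 0, 0, 0, 0, 1], [-2.2, -0.24, 0.3, 0, 0, 0, 1], [-2.4, -0.26, 1, 0, 0, 0, 1], [-2.4, -0.26, 2, 0, 0, 0, 1]]}}

```text
t: 18.4
ee_pos: [544.0, -95.5, 83.0]
orientation: [-2.09, -2.344, 0.001]
ft_force: [0.2, -0.4, -2.0]
gripper_width: 0.224
```

Emit:
{"op": "servo_tool", "data": {"rows": [[0, 0, 1, 0, 0, 0, 1], [0, 0, 1.5, 0, 0, 0, 1], [0, 0, 1.5, 0, 0, 0, 1]]}}

```text
t: 18.77
ee_pos: [545.6, -95.6, 128.1]
orientation: [2.089, 2.344, 0.001]
ft_force: [0.6, -0.4, -2.1]
gripper_width: 0.227
```

```bash
python3 - <<'E'
from h import *
s=bot.state(); print(s["ee_pos"],s["orientation"],s["ft_force"],s["t"])
np.save("w8.npy",np.r_[s["ee_pos"],s["orientation"]])
im=viewer.capture("wrist"); cv2.imwrite("pics/w8.png",im)
im=viewer.capture("side");im2=viewer.capture("scene")
cv2.imwrite("pics/si8.png",im);cv2.imwrite("pics/sc8.png",im2)
cv2.imwrite("pics/ss8.png",np.hstack([cv2.resize(im[140:270,190:370],None,fx=2.2,fy=3,interpolation=2),cv2.resize(im2[170:290,180:340],None,fx=2.5,fy=3.25,interpolation=2)])[:600,:800])
E
```

```text
[545.5599316  -95.61089969 128.07322329] [2.08912357e+00 2.34380427e+00 1.29830752e-03] [ 0.62379618 -0.37891197 -2.05308681] 18.775
```

View pics/ss8.png

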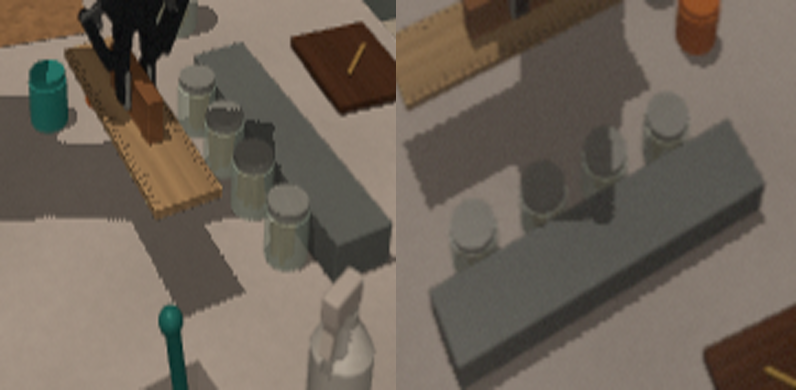

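View pics/w8.png

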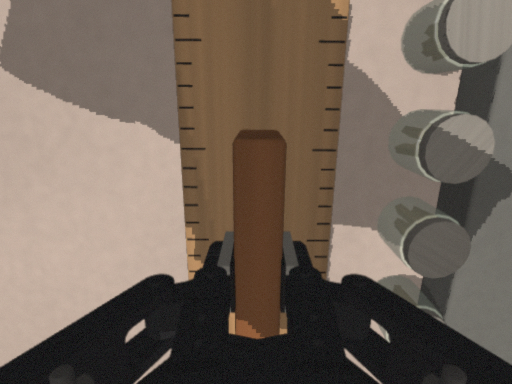

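Jars are upright in a row at the bar. I'm returning the ruler to the mat.

Emit:
{"op": "servo_tool", "data": {"rows": [[-0.2, 0.8, 0, 0, 0, 4, 1], [-0.6, 2.2, 0, 0, 0, 11, 1], [-1, 3.8, 0, 0, 0, 19, 1], [-1.4, 5.4, 0, 0, 0, 27, 1], [-1.8, 7.0, 0, 0, 0, 35, 1], [-2.2, 8.6, 0, 0, 0, 43, 1], [-2.6, 10.2, 0, 0, 0, 51, 1], [-3.0, 11.7, 0, 0, 0, 59, 1]]}}

```text
t: 19.92
ee_pos: [454.2, 257.0, 126.0]
orientation: [-0.657, -3.071, 0.002]
ft_force: [0.7, 0.4, -1.6]
gripper_width: 0.224
```

Emit:
{"op": "servo_tool", "data": {"rows": [[-0.4, 1.5, 0, 0, 0, 8, 1], [-0.8, 2.8, 0, 0, 0, 15, 1], [-1.0, 3.8, 0, 0, 0, 19, 1], [-1.09, 4.19, 0, 0, 0, 20.8, 1], [-1.09, 4.19, 0, 0, 0, 20.8, 1], [-1.09, 4.19, 0, 0, 0, 20.8, 1]]}}

```text
t: 20.68
ee_pos: [422.8, 380.3, 126.8]
orientation: [-0.102, -3.139, 0.001]
ft_force: [-0.7, -1.0, -3.2]
gripper_width: 0.226
```

```bash
python3 - <<'E'
from h import *
s=bot.state(); print(s["ee_pos"],s["orientation"],s["ft_force"],s["t"])
im=viewer.capture("scene");im2=viewer.capture("side")
cv2.imwrite("pics/sc9.png",im);cv2.imwrite("pics/si9.png",im2)
cv2.imwrite("pics/ss9.png",np.hstack([cv2.resize(im[80:280,180:390],None,fx=1.9,fy=2.5,interpolation=2),cv2.resize(im2[100:300,120:360],None,fx=1.65,fy=2.5,interpolation=2)])[:600,:800])
E
```

```text
[422.75402933 380.2911405  126.82221446] [-1.01939707e-01 -3.13938946e+00  1.12559016e-03] [-0.66324185 -1.03908804 -3.20863447] 20.675
```

View pics/ss9.png

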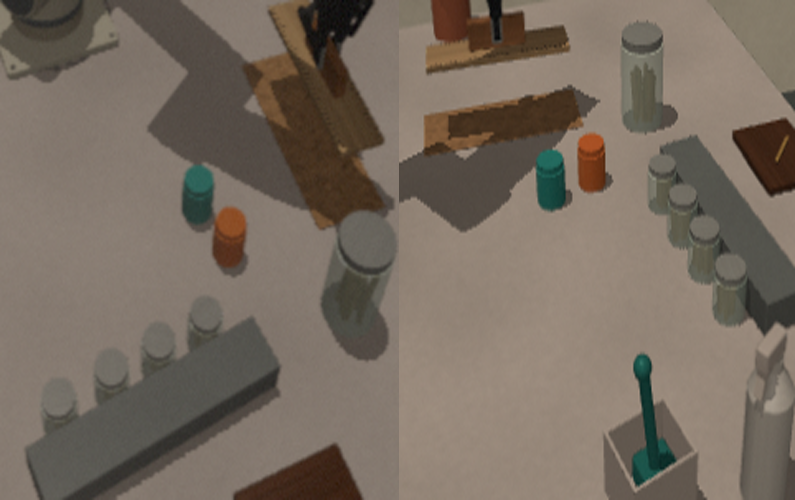

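Emit:
{"op": "servo_tool", "data": {"rows": [[0, 0, -1, 0, 0, 0, 1], [0, 0, -2, 0, 0, 0, 1], [0, 0, -2.8, 0, 0, 0, 1], [0, 0, -3.2, 0, 0, 0, 1], [0, 0, -3.38, 0, 0, 0, 1], [0, 0, -3.44, 0, 0, 0, 1], [0, 0, -3.49, 0, 0, 0, 1], [0, 0, -3.49, 0, 0, 0, 1]]}}

```text
t: 21.78
ee_pos: [422.8, 381.4, 22.9]
orientation: [0.099, 3.139, 0.001]
ft_force: [0.7, -0.1, -2.1]
gripper_width: 0.223
```

Emit:
{"op": "servo_tool", "data": {"rows": [[0, 0, -0.025, 0, 0, 0, 1], [0, 0, -0.05, 0, 0, 0, 1]]}}

```text
t: 22.02
ee_pos: [422.7, 381.4, 21.8]
orientation: [0.099, 3.139, 0.001]
ft_force: [-3.5, -2.8, 13.4]
gripper_width: 0.222
```

Seated: the mat is pressing back. Easing by 0.5 mm, then opening.

Emit:
{"op": "servo_tool", "data": {"rows": [[0, 0, 0.017, 0, 0, 0, 1], [0, 0, 0.017, 0, 0, 0, 0.7], [0, 0, 0.017, 0, 0, 0, 0.5], [0, 0, 0.017, 0, 0, 0, 0.2], [0, 0, 0.017, 0, 0, 0, 0], [0, 0, 0.017, 0, 0, 0, 0], [0, 0, 0.017, 0, 0, 0, 0], [0, 0, 0.017, 0, 0, 0, 0]]}}

```text
t: 23.02
ee_pos: [422.6, 381.3, 21.5]
orientation: [-0.099, -3.14, 0.0]
ft_force: [0.7, 0.7, -0.1]
gripper_width: 0.999
```

Emit:
{"op": "servo_tool", "data": {"rows": [[0, 0, 0.3, 0, 0, 0, 0], [0, 0, 1, 0, 0, 0, 0], [0, 0, 2.5, 0, 0, 0, 0], [0, 0, 4, 0, 0, 0, 0], [0, 0, 5.3, 0, 0, 0, 0], [0, 0, 5.3, 0, 0, 0, 0], [0, 0, 5.3, 0, 0, 0, 0]]}}

```text
t: 23.9
ee_pos: [422.4, 381.1, 180.4]
orientation: [-0.099, -3.14, 0.0]
ft_force: [0.1, 0.8, 0.3]
gripper_width: 0.995
```

```bash
python3 - <<'E'
from h import *
np.set_printoptions(precision=1,suppress=True)
s=bot.state(); print(s["ee_pos"],s["orientation"],s["gripper_width"],s["t"])
np.save("w10.npy",np.r_[s["ee_pos"],s["orientation"]])
im=viewer.capture("wrist"); cv2.imwrite("pics/w10.png",im)
im=viewer.capture("scene");im2=viewer.capture("side")
cv2.imwrite("pics/sc10.png",im);cv2.imwrite("pics/si10.png",im2)
cv2.imwrite("pics/ss10.png",np.hstack([cv2.resize(im[185:275,185:325],None,fx=2.8,fy=5.5,interpolation=2),cv2.resize(im2[155:255,240:370],None,fx=3,fy=4.95,interpolation=2)])[:600,:800])
E
```

```text
[422.4 381.1 180.4] [-0.1 -3.1  0. ] 0.9954556654474096 23.9
```

View pics/w10.png

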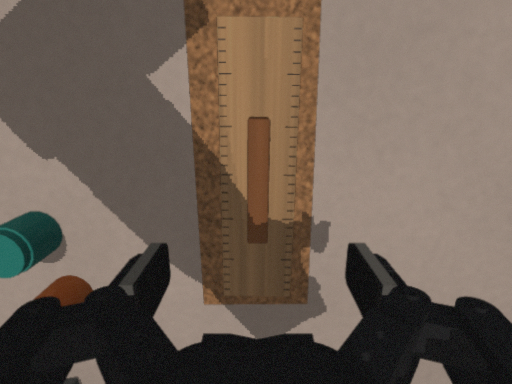

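View pics/ss10.png

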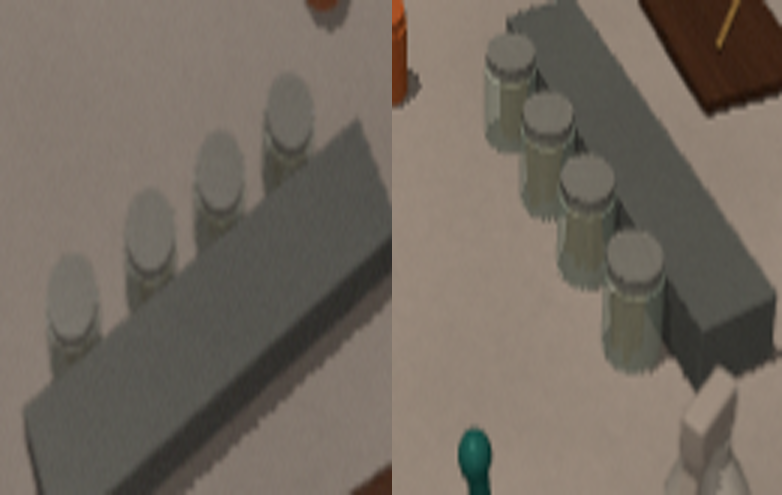

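```bash
python3 - <<'E'
from h import *
np.set_printoptions(precision=1,suppress=True)
A=lambda p:np.array(p,float)/[2.8,5.5]+[185,185]-.4
B=lambda p:np.array(p,float)/[3,4.95]+[240,155]-.4
for n,j,e in (("scene",A([(73,285),(150,222),(220,164),(291,105)]),A([(26,408),(358,121)])),("side",B([(635,258),(587,181),(547,117),(511,55)]).copy()-[392/3,0],B([(700,330),(508,18)])-[392/3,0])):
    J=onz(n,j,60)[:,:2];E=onz(n,e,46)[:,:2]
    d=E[1]-E[0];L=np.linalg.norm(d);d/=L;nn=np.array([d[1],-d[0]]);
    print(n,L,(J-E[0])@nn,(J-E[0])@d-L/2)
E
```

```text
scene 374.2695208483162 [-34.7 -33.7 -33.2 -32.8] [-121.9  -38.7   40.3  123.8]
side 374.50589350261413 [-28.1 -29.6 -31.  -30. ] [-125.7  -41.9   35.8  117.9]
```

Two pixel-limited estimates disagree on the jar–bar gap: the offset from lid centre to bar edge is 33 mm in the scene view and 30 mm in the side view, against 27 mm ideal. There is plenty of time, so I'll check with the wrist camera looking edge-on along the bar face.

Emit:
{"op": "servo_tool", "data": {"rows": [[0.5, -0.8, 1.0, 0, 0, -5, 0], [1.5, -2.3, 1.5, 0, 0, -15, 0], [2.5, -3.8, 1.5, 0, 0, -25, 0], [3.5, -5.2, 1.5, 0, 0, -35, 0], [4.5, -6.7, 1.5, 0, 0, -45, 0], [5.5, -8.2, 1.5, 0, 0, -55, 0], [6.6, -9.8, 1.5, 0, 0, -65, 0], [7.7, -11.4, 1.5, 0, 0, -74, 0]]}}

```text
t: 25.05
ee_pos: [654.2, 37.6, 224.5]
orientation: [-1.975, -2.442, 0.001]
ft_force: [0.2, 0.2, 0.4]
gripper_width: 0.999
```

Emit:
{"op": "servo_tool", "data": {"rows": [[1.0, -1.4, 0, 0, 0, -4, 0], [1.87, -2.7, -0.5, 0, 0, -5.8, 0], [1.87, -2.7, -0.5, 0, 0, -5.8, 0], [1.87, -2.7, -0.5, 0, 0, -5.8, 0]]}}

```text
t: 25.55
ee_pos: [709.4, -41.6, 209.4]
orientation: [-2.089, -2.344, 0.001]
ft_force: [-0.4, -0.0, 0.9]
gripper_width: 0.997
```

```bash
python3 - <<'E'
from h import *
s=bot.state(); print(s["ee_pos"],s["orientation"],s["t"])
np.save("w11.npy",np.r_[s["ee_pos"],s["orientation"]])
im=viewer.capture("wrist"); cv2.imwrite("pics/w11.png",im)
cv2.imwrite("pics/w11c.png",cv2.resize(cv2.convertScaleAbs(im[0:280,130:390],alpha=1.5),None,fx=2.1,fy=2.1,interpolation=2))
E
```

```text
[709.35055117 -41.61801358 209.44790321] [-2.08923152e+00 -2.34375257e+00  1.31596908e-03] 25.55
```

View pics/w11c.png

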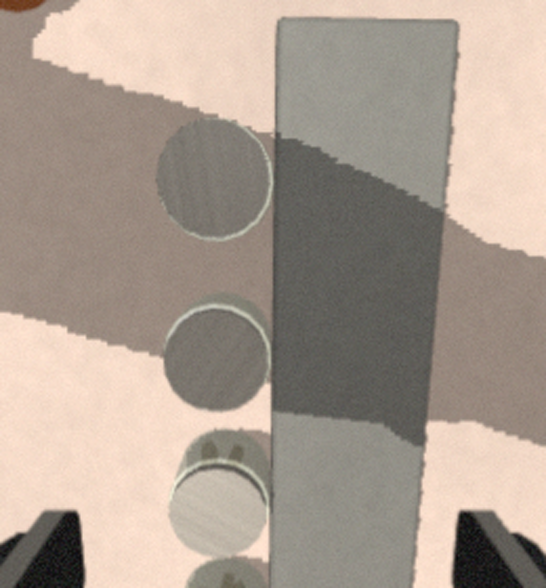

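Edge-on view: all four jars (right edges around crop x = 267–273) stand within about 1–2 mm of the bar face (x = 270–276), in a straight row. Handing in.

```bash
python3 -c "
from bench import bot
print(bot.finish_job())"
```

```text
the job is handed in; nothing more can be done
None
```

The ruler pushed all four jars and the stop bar back onto the buffers and is now flat on its cork mat. I handed the job in after about 25.6 s, and no verdict is reported.

- **Pressing home:** the wrist force sat at about 8.5 N while everything slid, then jumped to about 16 N at the buffers. That puts the bar's share at about 10 N, an estimate from the wrist force. I held it there for more than 0.25 s, then drew back slowly.
- **Ruler:** the last wrist picture shows it released, lying flat and lengthwise on the mat. It was put back about 3 mm from where it started. The side and scene pictures show nothing else on the shelf visibly shifted.
- **Jars:** they stand upright in a straight row. The scene and side cameras disagreed on the gap: they put the jar centres about 33 mm and 30 mm from the bar face, and touching is 27 mm. A closer wrist view looking along the bar face showed gaps of about 1–2 mm, within the 4 mm allowed. In that view the fourth jar was partly out of the picture, though its visible edge lined up with the others.

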